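# Put the frame strut away in the parts drawer

### The arm

A 7-joint arm with a two-finger parallel gripper is mounted at the origin on the work surface. World frame = base frame: x ahead of the robot, y to its left, z up, the work surface at z = 0. Lengths are in m, angles in rad, forces in N, time in s.
With the tool pointing down it reaches from about 0.425 to 0.925 m from the base axis. Payload 6.8 kg.
Tool frame: the origin (TCP) lies on the front face of the gripper's body, between the roots of the fingers; the fingertips stand 73 mm ahead of it and the grasp point (between the pads) lies 54 mm ahead of it (env.nose_length is the distance from the TCP to the fingertips, in m); z points along the fingers, y is the line along which they close (so a half turn about z gives the same grasp; the last joint's range is limited). The gripper opens to 85 mm and grips with 20 to 120 N. Pads are 22 mm wide; open, the fingers measure 114 mm over their backs; the gripper's body (76 mm by 85 mm) begins 54 mm behind the grasp point. The pads swing forward as they close: fully open they stand 13 mm farther back than shut.
Start: joints at [-1.302, 0.477, 0.022, 1.555, -0.011, 1.109, -0.083], TCP at [0.248, 0.628, 0.304] pointing down, gripper open.
Joint ranges: [-2.96, 2.96], [-0.34, 2.1], [-1.41, 1.46], [0.24, 2.44], [-1.37, 4.51], [0.17, 1.92], [-2.96, 2.96]. Speed limits (rad/s): [2.39, 2.39, 3.14, 3.14, 3.14, 3.14, 3.14].

### API

Orientations are given as a unit quaternion [w, x, y, z].
In Python, from cell import env, kin, camera, calibration, job gives the robot as it stands. The module is installed in compiled form; this text tells all that it offers. Calls block until the motion is done:
- env.reach(position, orientation): joint-space move of the TCP to a pose.
- env.movel(position, velocity=0.15, rot=None, stop_force=None): straight line of the TCP; rot=None keeps the orientation; velocity is the mean speed in m/s. With stop_force (N) it stops when the force on the tool has changed by that much, and returns True; else False.
- env.goto_joints(angles): joint-space move.
- env.grip(opening, f_grip=None): finger opening in m; f_grip is the grip in N (None keeps the last); returns when the fingers have stopped.
- env.dwell(seconds).
- kin.inverse_kinematics(position, orientation): joint angles nearest the present ones, or None.
- env.get_state(): the state.
- camera(name): name is "scene" or "top"; returns (picture, depth): 420x560x3 uint8, blue, green, red; 420x560 float32, m along the optical axis (not along the pixel's ray), 0 where there is no reading.
- calibration(name): a dict with "fx", "fy", "cx", "cy" (pixels), "rvec" (rotation vector, rad) and "tvec" (3), from world to camera coordinates, as OpenCV has them. Camera axes: x right, y down, z forward; pixel columns grow to the right and rows downward; lengths in m; the calibration is good to about 2 mm. A picture is of the moment at which its call begins. calibration takes no time and is no camera call.
A pose or a line that the arm cannot do raises env.PlanningError and nothing moves.
- job.job_done(): hands the job in; it is judged then, once.
The state is a dict: "time": time; "qpos": joint angles; "joint_velocities": joint speeds; "joint_torque": joint torques, N m; "tcp_pos": TCP position; "orientation": TCP orientation; "force": force on the tool from outside, world axes, zero at the start; "torque": the same for the moment, N m; "opening": finger opening in m; "gripper_force": force on a finger pad.
Only numpy, scipy, OpenCV 4.12 (cv2) and the standard library are available. Lean on these libraries where they do the work, as an engineer would, in place of code of your own. Each camera call takes 0.05 s, during which the arm holds its last target. There are 200 camera calls.

### The job

Pull the drawer of the low grey parts cabinet all the way out to its stop. Then pick up the loose frame strut from the bench and lay it gently (do not drop it) in the drawer compartment where the other strut is kept, flat on the floor beside that one and lengthways like it. Leave the drawer fully out, what the drawer already held in its compartments and the things on the bench undisturbed.

Things in the scene. Friction and masses are not known exactly. Their poses are not given: they have to be found in the camera images.
- cabinet: low grey steel bench-top cabinet with one wide drawer, 280 deep (x) x 340 wide (y) x 100 mm high, fixed to the bench. Origin on the bench, under the middle of its front face (as with the drawer shut); the cabinet stands behind it (its own +x) and its front looks along its own -x, roughly towards the robot
- drawer (a joint): how far the drawer is out of the cabinet, in m: 0 fully shut, 0.18 at its stop; it starts a little ajar. It slides along the cabinet's -x and needs a few newtons
- drawer_handle (a point): middle of the drawer's handle, a horizontal steel bar 12 mm thick and 110 mm long along the cabinet's y, held on a post near each end. Its centre line is 40 mm in front of the drawer's front, 70 mm above the bench and 30 mm below the cabinet's top; the point moves with the drawer, axes as the cabinet's
- drawer_floor (a point): point on the drawer's inner floor, 19 mm above the bench, on its middle line, 87 mm behind the front panel's inner face; moves with the drawer, axes as the cabinet's. Walls and a 6 mm divider along x at y = 0 rise 50 mm above the floor; two compartments, each 218 (x) x 147 mm (y). The front rises 73 mm. At the stop, x from -0.087 to +0.087 is in the open, the rest under the cabinet's top
- strut: the loose strut on the open bench, a bare round aluminium tube, 22 mm in diameter, with a square black block (34 x 34, 30 mm long) on each end; 140 mm long over all, 80 mm of bare tube between. Origin in the middle of the tube, 17 mm above what it lies on; x along the tube
- stored_strut: the strut already in the drawer, lying lengthways in one of its two compartments (left or right varies) nearer to the drawer's side wall than to the divider: a bare round aluminium tube, 22 mm in diameter, with a square black block (34 x 34, 30 mm long) on each end; 140 mm long over all, 80 mm of bare tube between. Origin in the middle of the tube, 17 mm above what it lies on; x along the tube
- wheel: caster wheel lying flat in the drawer's other compartment: black rubber, 66 mm in diameter, 24 mm thick; origin at the centre of its underside
- bucket: open white plastic bucket on the bench, 160 mm in diameter at the rim and 140 mm high; origin at the centre of its underside. Bystander
- paint_can: can standing on the bench, 80 mm in diameter and 100 mm high; origin at the centre of its underside. Bystander
- wrench: steel wrench lying flat on the bench, about 180 mm long; origin in its middle, x along it. Bystander
Things that resemble listed ones, but are neither listed nor needed, are in the scene too. Leave any pink or yellow look-alike of the strut alone.

How it is judged:
By the outcome, as a careful person would: the job done as asked, in the order asked, and still so for the second after the job is handed in, with the robot touching nothing.
It also fails if it takes over 53 s, if anything falls off the work surface, if the arm or the gripper's body presses on something with over 40 N, if the wrist force passes 120 N, or if a joint passes its speed limit or range.

## Working session

There is one attempt and no reset: what is moved stays moved. The work goes in short steps, each a Python script; the robot and the scene stay as the last script left them, time stands still between calls to the robot, and variables do not carry over. Pictures are saved under pics/ and viewed, at most 10 in all, crops included, and the job is handed in when it is done.

```bash
mkdir -p pics; cat > h.py <<'E'
import numpy as np, cv2
from cell import env, kin, camera, calibration, job
def snap(n):
    im,d=camera(n); return im,d
def world(name,d,u,v,z=None):
    """pixel -> world using depth, or plane z"""
    c=calibration(name); R=cv2.Rodrigues(np.array(c["rvec"],float))[0]; t=np.array(c["tvec"],float).ravel()
    ray=np.array([(u-c["cx"])/c["fx"],(v-c["cy"])/c["fy"],1.])
    o=-R.T@t; r=R.T@ray
    s=d[int(round(v)),int(round(u))] if z is None else (z-o[2])/r[2]
    return o+s*r
E
python3 - <<'E'
from h import *
for n in("top","scene"):
    im,d=snap(n); cv2.imwrite(f"pics/{n}0.png",im); np.save(f"{n}0.npy",d); c=calibration(n); print(c)
E
```

```text
{'fx': 487.06778174387836, 'fy': 487.06778174387836, 'cx': 280.2937012726393, 'cy': 211.29107103561546, 'rvec': array([ 2.15028231, -2.10082045,  0.18452415]), 'tvec': array([-0.03090263,  0.59493714,  1.41062735])}
{'fx': 498.5042626542028, 'fy': 498.5042626542028, 'cx': 280.2713431553932, 'cy': 208.6614875826915, 'rvec': array([ 2.09024426,  0.9829704 , -0.42642947]), 'tvec': array([-0.3576736 , -0.24050211,  2.16325872])}
```

View pics/top0.png

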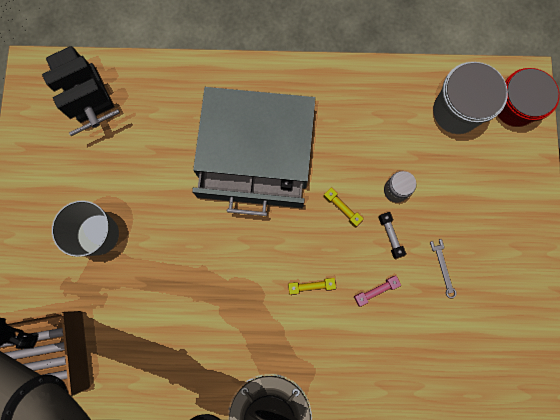

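View pics/scene0.png

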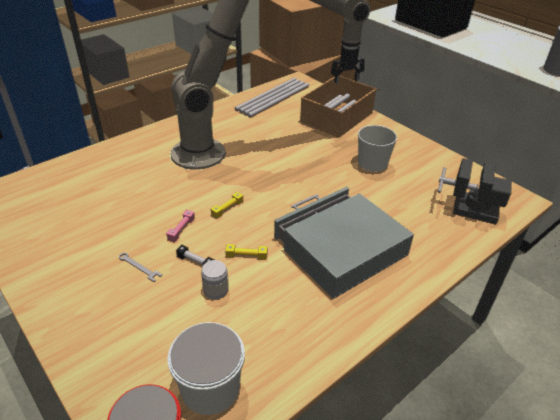

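Top view: the cabinet is at (255,140), with its handle at about (248,210). Strut candidates are black-ended at (392,235), yellow at (343,207) and (312,286), and pink at (378,291). The black-ended bare aluminium one fits the description. In the right compartment a black block shows at (287,184), presumably the stored strut. I'll confirm with an enlarged crop.

```bash
python3 - <<'E'
import cv2,numpy as np
a=cv2.imread("pics/top0.png")
A=cv2.resize(a[165:225,185:325],None,fx=5,fy=5,interpolation=2)
B=cv2.resize(a[205:265,340:480],None,fx=5,fy=5,interpolation=2)
cv2.imwrite("pics/c1.png",np.vstack([A,B]))
s=cv2.imread("pics/scene0.png")
A=cv2.resize(s[180:240,270:410],None,fx=5,fy=5,interpolation=2)
B=cv2.resize(s[230:290,130:270],None,fx=5,fy=5,interpolation=2)
cv2.imwrite("pics/c2.png",np.vstack([A,B]))
E
```

```text
(no output)
```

View pics/c1.png

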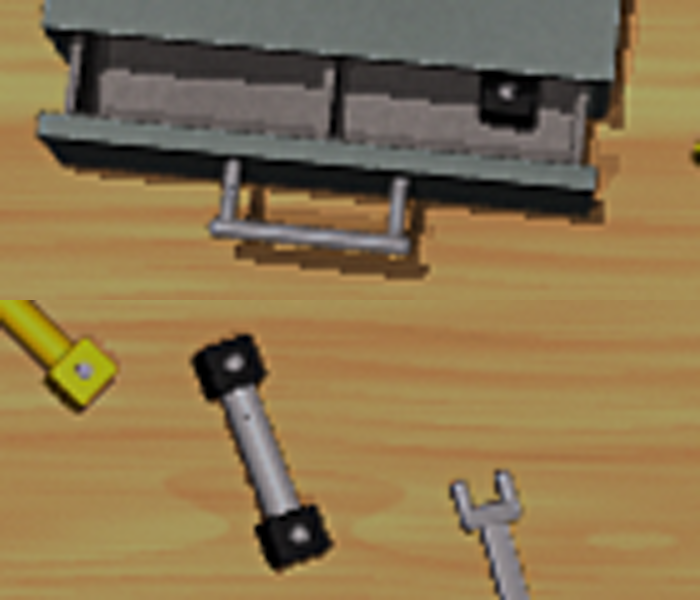

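View pics/c2.png

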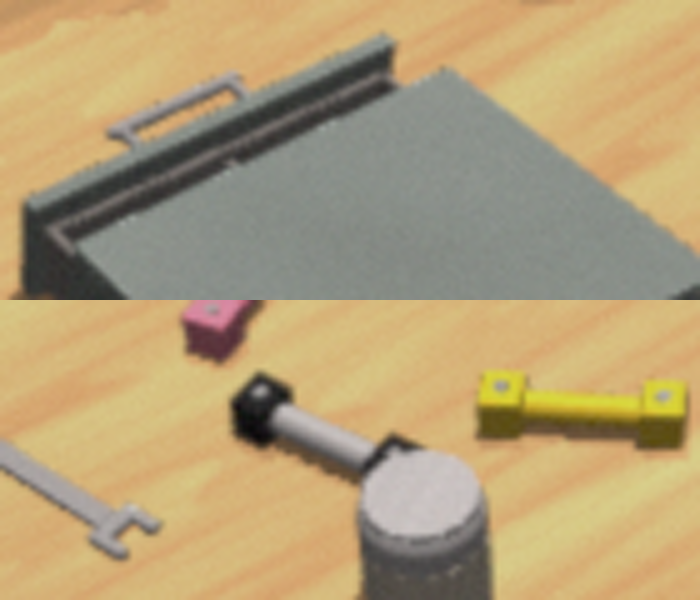

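The crop confirms the black-ended bare aluminium strut. Its screw dots are at top (386.8,217.4)/(400,251.8), and the near one is at scene (182.4,248.4). The handle ends are at top (227.4,210.8)/(266.6,214.2) and scene (317.6,195.6)/(293,206.6). The stored strut is in the right-hand compartment.

```bash
cat >> h.py <<'E'
def tri(pt,ps):
    P=[]
    for n in("top","scene"):
        c=calibration(n); K=np.array([[c["fx"],0,c["cx"]],[0,c["fy"],c["cy"]],[0,0,1]])
        P.append(K@np.hstack([cv2.Rodrigues(np.array(c["rvec"]))[0],np.array(c["tvec"],float).reshape(3,1)]))
    X=cv2.triangulatePoints(P[0],P[1],np.array(pt,float).reshape(2,1),np.array(ps,float).reshape(2,1)).ravel()
    return X[:3]/X[3]
E
python3 - <<'E'
from h import *
np.set_printoptions(precision=4,suppress=True)
dt=np.load("top0.npy");ds=np.load("scene0.npy")
print("dot near tri",tri((400,251.8),(182.4,248.4)))
print("handle tri",tri((227.4,210.8),(317.6,195.6)),tri((266.6,214.2),(293,206.6)))
for u,v in((386.8,217.4),(400,251.8),(393.0,235)): print("strut",world("top",dt,u,v),world("top",dt,u,v,.034))
for u,v in((228,210.9),(266,214),(247,212.5)): print("handle",world("top",dt,u,v),world("top",dt,u,v,.07))
for u,v in((193.0,190),(304.4,200.6),(193,189),(304,201)): print("front top",world("top",dt,u,v),world("top",dt,u,v,.092))
for u,v in((287,183),): print("stored",world("top",dt,u,v),world("top",dt,u,v,.053))
for u,v in((221,184),(270,190)): print("floor",world("top",dt,u,v))
# cabinet top: depth points at z~0.1
V,U=np.mgrid[60:200,180:330]; pts=np.array([world("top",dt,u,v) for u,v in zip(U.ravel(),V.ravel())])
m=(abs(pts[:,2]-.1)<.004); r=cv2.minAreaRect(pts[m,:2].astype(np.float32)); print("cab",r,cv2.boxPoints(r),np.median(pts[m,2]))
V,U=np.mgrid[205:268,370:420]; pts=np.array([world("top",dt,u,v) for u,v in zip(U.ravel(),V.ravel())])
m=(pts[:,2]>.012); r=cv2.minAreaRect(pts[m,:2].astype(np.float32)); print("strut rect",r,pts[m,2].max())
V,U=np.mgrid[165:205,380:420]; pts=np.array([world("top",dt,u,v) for u,v in zip(U.ravel(),V.ravel())])
m=(pts[:,2]>.09);print("can",pts[m].mean(0))
print(env.get_state())
E
```

```text
dot near tri [ 0.4855 -0.3773  0.0307]
handle tri [0.5932 0.143  0.0644] [0.5856 0.0264 0.0672]
strut [ 0.588  -0.3412  0.0316] [ 0.5875 -0.3407  0.034 ]
strut [ 0.4838 -0.3785  0.0346] [ 0.4838 -0.3786  0.034 ]
strut [ 0.5356 -0.361   0.0231] [ 0.5341 -0.3585  0.034 ]
handle [0.589  0.1375 0.0757] [0.5901 0.1382 0.07  ]
handle [0.5829 0.025  0.0722] [0.5833 0.025  0.07  ]
handle [0.5854 0.0811 0.0763] [0.5865 0.0816 0.07  ]
front top [0.6475 0.2425 0.0869] [0.6464 0.2415 0.092 ]
front top [ 0.6227 -0.0875  0.0885] [ 0.622  -0.0873  0.092 ]
front top [0.649  0.2414 0.0939] [0.6494 0.2417 0.092 ]
front top [ 0.6215 -0.0863  0.0883] [ 0.6208 -0.0862  0.092 ]
stored [ 0.683  -0.0354  0.0541] [ 0.6833 -0.0354  0.053 ]
floor [0.6821 0.1687 0.0255]
floor [0.6675 0.0166 0.0211]Traceback (most recent call last):
  File "<stdin>", line 12, in <module>
  File "h.py", line 7, in world
    c=calibration(name); R=cv2.Rodrigues(np.array(c["rvec"],float))[0]; t=np.array(c["tvec"],float).ravel()
ValueError: time passes only in moves, steps and waits
```

```bash
python3 - <<'E'
s=open("h.py").read()
s=s.replace("def snap","CAL={n:calibration(n) for n in('top','scene')}\ndef snap").replace("c=calibration(name)","c=CAL[name]").replace("c=calibration(n)","c=CAL[n]")
s+='''
def cloud(name,d,u0,u1,v0,v1):
    V,U=np.mgrid[v0:v1,u0:u1]
    return np.array([world(name,d,u,v) for u,v in zip(U.ravel(),V.ravel()) if d[v,u]>0])
np.set_printoptions(precision=4,suppress=True)
'''
open("h.py","w").write(s)
E
python3 - <<'E'
from h import *
dt=np.load("top0.npy")
p=cloud("top",dt,180,330,60,182); m=abs(p[:,2]-.1)<.006; r=cv2.minAreaRect(p[m,:2].astype(np.float32)); print("cab",r,cv2.boxPoints(r),np.median(p[m,2]))
p=cloud("top",dt,372,412,207,262); m=p[:,2]>.012; r=cv2.minAreaRect(p[m,:2].astype(np.float32)); print("strut",r,np.percentile(p[m,2],95))
p=cloud("top",dt,380,420,165,205); m=p[:,2]>.09; print("can",p[m].mean(0))
p=cloud("top",dt,222,272,204,218); m=(p[:,2]>.055); print("handle",p[m].mean(0), np.polyfit(p[m,1],p[m,0],1))
s=env.get_state(); print(s["time"],s["tcp_pos"],s["orientation"],s["qpos"],s["opening"])
E
```

```text
cab ((0.8244431614875793, 0.06484446674585342), (0.3408222198486328, 0.26763609051704407), 85.56327819824219) [[ 0.6778 -0.0947]
 [ 0.9447 -0.1154]
 [ 0.971   0.2244]
 [ 0.7042  0.2451]] 0.09983799909072111
strut ((0.5356020331382751, -0.35788726806640625), (0.13871508836746216, 0.03534364327788353), 19.522085189819336) 0.03741242118975445
can [ 0.6796 -0.3761  0.0988]
handle [0.5909 0.0798 0.0741] [0.0324 0.5883]
0.1 [0.2482 0.6273 0.303 ] [-0.0001  0.1873  0.9823 -0.0008] [-1.3021  0.4778  0.0223  1.5563 -0.0115  1.1093 -0.0831] 0.08552893722654109
```

```bash
cat >> h.py <<'E'
def q(psi):  # tool down, tool y at angle psi (deg)
    f=np.radians(psi+90)/2; return [0,np.cos(f),np.sin(f),0]
YAW=-4.4; CX=np.array([np.cos(np.radians(YAW)),np.sin(np.radians(YAW)),0]); CY=np.array([-CX[1],CX[0],0])
def best(p,psi):
    c=[]
    for a in(psi,psi+180,psi-180):
        j=kin.inverse_kinematics(list(p),q(a))
        if j is not None: c.append((np.abs(np.array(j)-env.get_state()["qpos"]).max(),a))
    return q(min(c)[1])
E
python3 - <<'E'
from h import *
h=np.array([.587,.082,.124])
Q=best(h+[0,0,.1],YAW); print(Q)
env.grip(.034,60)
env.reach(list(h+[0,0,.1]),Q)
env.movel(list(h),velocity=.12,stop_force=15)
s=env.get_state(); print(s["tcp_pos"],s["force"],s["time"])
env.grip(0); s=env.get_state(); print(s["opening"],s["gripper_force"],s["force"])
r=env.movel(list(h-.145*CX),velocity=.07,stop_force=25)
s2=env.get_state(); print(r,s2["tcp_pos"],s2["force"],s2["time"],s2["opening"], (np.array(s2["tcp_pos"])-s["tcp_pos"])@CX)
E
```

```text
[0, np.float64(0.7337298645028765), np.float64(0.6794413042615165), 0]
[0.5876 0.082  0.1247] [ 0.1585 -0.1809  0.5933] 3.9417
0.009529060982261325 58.5959529876709 [0.1948 0.0378 6.2751]
True [0.4595 0.0919 0.1251] [ 1.9636 -0.0306 -1.6775] 5.95 0.009827317623270174 -0.12874920596123945
```

```bash
python3 - <<'E'
from h import *
p=np.array(env.get_state()["tcp_pos"])
r=env.movel(list(p-.012*CX),velocity=.03,stop_force=30)
s=env.get_state(); print(r,s["tcp_pos"],s["force"],s["opening"])
env.grip(.034); p=np.array(env.get_state()["tcp_pos"])
env.movel([p[0],p[1],.25],velocity=.2)
g=np.array([.5358,-.359,.25]); psi=19.7+90
env.reach(list(g),best(g,psi)); env.grip(.05)
s=env.get_state(); print(s["tcp_pos"],s["time"],s["qpos"])
for n in("top","scene"):
    im,d=snap(n); np.save(f"{n}1.npy",d); cv2.imwrite(f"pics/{n}1.png",im)
a=cv2.imread("pics/top1.png"); cv2.imwrite("pics/c3.png",cv2.resize(a[160:280,180:330],None,fx=5,fy=5,interpolation=2))
E
```

```text
True [0.4591 0.092  0.1251] [ 2.577   0.5708 -2.6023] 0.00995547120981384
[ 0.5362 -0.3583  0.2501] 9.325 [-0.116   0.6437  0.908   1.7258 -0.5735  1.0606 -0.2386]
```

View pics/c3.png

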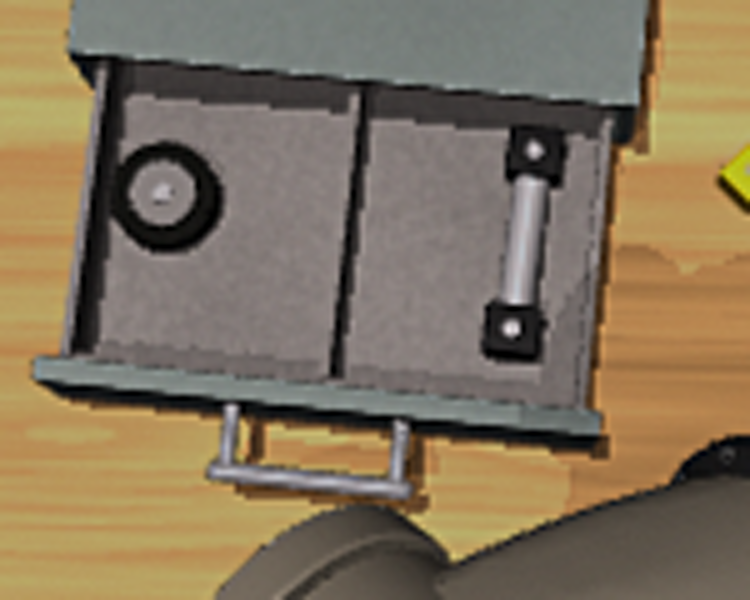

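The drawer is at its stop. The stored strut is in the right compartment, with dots at (287,190) and (282.2,225.6). The divider top runs from (253,178) to (247.4,234), and the wheel is on the left.

```bash
python3 - <<'E'
from h import *
d=np.load("top1.npy")
H=np.array([.4591,.092,0.07]); F=H+CX*(.04+.087+.0) # + panel thickness unknown
def loc(p): p=np.array(p)-H; return np.array([p@CX,p@CY,p[2]+.07])
for n,u,v,z in(("dotA",287,190,.053),("dotB",282.2,225.6,.053),("divA",253,179,.069),("divB",247.6,233,.069),("sideR top",301.5,190,.069),("frontIn",270,239.5,.092),("frontInR",290,241,.092),("cabedge",280,179,.1),("hL",223,254.5,.07),("hR",262,258,.07),("floor",265,205,.019)):
    w=world("top",d,u,v,z); print(n,w,"depth z",world("top",d,u,v)[2],"loc",loc(w))
p=cloud("top",d,250,302,180,242); l=np.array([loc(x) for x in p])
m=(l[:,1]<-.02)&(l[:,1]>-.14)&(l[:,0]>.07)&(l[:,0]<.22)
print("floor med",np.median(l[m&(l[:,2]<.03),2]))
k=m&(l[:,2]>.037)&(l[:,2]<.062)&(l[:,1]<-.05)
print(cv2.minAreaRect(l[k,:2].astype(np.float32)),np.percentile(l[k,2],[50,95]))
# loose strut with scene depth
ds=np.load("scene0.npy"); p=cloud("scene",ds,174,216,243,270); k=(p[:,2]>.012)&(p[:,0]<.60)&(p[:,2]<.045); print("scene strut",cv2.minAreaRect(p[k,:2].astype(np.float32)),np.percentile(p[k,2],95))
E
```

```text
dotA [ 0.6615 -0.0358  0.053 ] depth z 0.052328397962552176 loc [ 0.2116 -0.1119  0.053 ]
dotB [ 0.5522 -0.0238  0.053 ] depth z 0.05548825869801921 loc [ 0.1017 -0.1083  0.053 ]
divA [0.6895 0.0673 0.069 ] depth z 0.020244264616187335 loc [ 0.2316 -0.007   0.069 ]
divB [0.5254 0.0777 0.069 ] depth z 0.019703407869352985 loc [ 0.0672 -0.0092  0.069 ]
sideR top [ 0.6589 -0.0791  0.069 ] depth z -6.850817832360079e-06 loc [ 0.2123 -0.1553  0.069 ]
frontIn [0.5049 0.0105 0.092 ] depth z 0.08530190424395179 loc [ 0.0519 -0.0778  0.092 ]
frontInR [ 0.5019 -0.0475  0.092 ] depth z 0.09200275416817627 loc [ 0.0533 -0.1358  0.092 ]
cabedge [ 0.6836 -0.0143  0.1   ] depth z 0.020161960294649006 loc [ 0.232  -0.0887  0.1   ]
hL [0.4602 0.1473 0.07  ] depth z 0.07519161486556625 loc [-0.0031  0.0552  0.07  ]
hR [0.4527 0.033  0.07  ] depth z 0.06943181567157519 loc [-0.0019 -0.0594  0.07  ]
floor [0.6203 0.0308 0.019 ] depth z 0.015336756635897064 loc [ 0.1654 -0.0486  0.019 ]
floor med 0.018823547637577542
((0.153238445520401, -0.10913822799921036), (0.03371766582131386, 0.13290822505950928), 88.2920913696289) [0.0484 0.0562]
scene strut ((0.5376569032669067, -0.3618430495262146), (0.1382770985364914, 0.039113566279411316), 20.653263092041016) 0.03776703849921207
```

View pics/scene1.png

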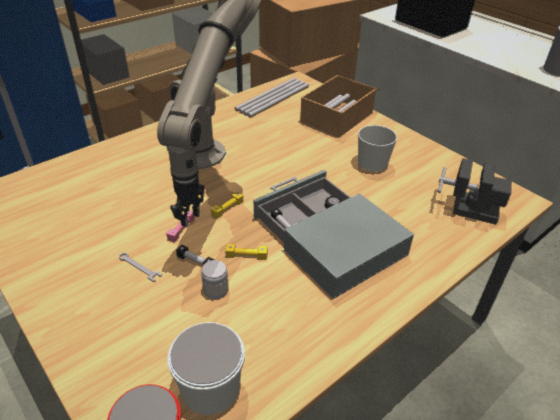

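The scene view agrees: the drawer is out, the stored strut is at (281,220), and the loose strut is at (195,256). Now I'll pick up the loose strut.

```bash
python3 - <<'E'
from h import *
g=np.array([.536,-.3597,.076]); Q=best(g+[0,0,.17],19.8+90)
env.reach(list(g+[0,0,.06]),Q)
r=env.movel(list(g),velocity=.08,stop_force=12)
s=env.get_state(); print(r,s["tcp_pos"],s["force"],s["opening"])
env.grip(0,40); s=env.get_state(); z0=s["tcp_pos"][2]; print(s["opening"],s["gripper_force"],s["tcp_pos"],s["force"])
env.movel(list(g+[0,0,.19]),velocity=.15)
s=env.get_state(); print(s["opening"],s["force"],s["time"])
H=np.array([.4591,.092,0]); t=H+CX*.140-CY*.050+[0,0,.266]
env.reach(list(t),best(t,YAW+90))
s=env.get_state(); print(t,s["tcp_pos"],s["opening"],s["force"],s["time"],z0)
im,d=snap("top"); np.save("top2.npy",d); cv2.imwrite("pics/top2.png",im)
im2,d=snap("scene"); np.save("scene2.npy",d)
cv2.imwrite("pics/c4.png",np.hstack([cv2.resize(im[140:290,170:320],(400,400)),cv2.resize(im2[90:290,190:390],(400,400))]))
E
```

```text
False [ 0.5361 -0.3601  0.0763] [0.2844 0.2461 0.4634] 0.05002677607802126
0.02043130492870563 39.19767916202545 [ 0.5363 -0.36    0.0767] [-0.0924  0.4872  4.0102]
0.020490781296404942 [-0.3039 -0.1022 -1.8017] 12.6417
[0.5949 0.0314 0.266 ] [0.5948 0.0298 0.2662] 0.02007848314044744 [ 1.2623 -0.6612 -1.8576] 14.1083 0.076682535416075
```

View pics/c4.png

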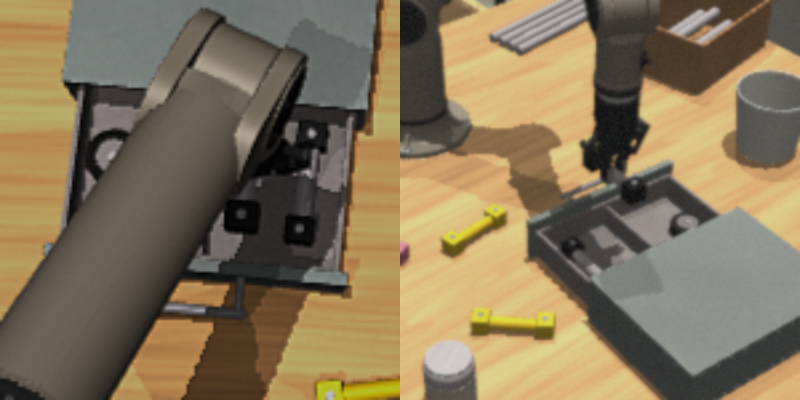

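The strut is held level and parallel to the stored one, over the gap (near block at top-crop (240,213), stored strut's at (300,228)). Lowering it.

```bash
python3 - <<'E'
from h import *
H=np.array([.4591,.092,0]); t=H+CX*.140-CY*.050
env.movel(list(t+[0,0,.112]),velocity=.1)
r=env.movel(list(t+[0,0,.091]),velocity=.015,stop_force=5)
s=env.get_state(); print(r,s["tcp_pos"],s["force"],s["time"])
env.grip(.036); s=env.get_state(); print(s["opening"],s["force"],s["tcp_pos"])
env.movel(list(t+[0,0,.25]),velocity=.12)
a=np.array([.50,-.36,.30]); env.reach(list(a),best(a,109)); env.dwell(.3)
s=env.get_state(); print(s["time"])
for n in("top","scene"):
    im,d=snap(n); np.save(f"{n}3.npy",d); cv2.imwrite(f"pics/{n}3.png",im)
a=cv2.imread("pics/top3.png"); b=cv2.imread("pics/scene3.png")
cv2.imwrite("pics/c5.png",np.hstack([cv2.resize(a[140:290,170:320],(400,400)),cv2.resize(b[140:300,230:390],(400,400))]))
E
```

```text
True [0.5951 0.0314 0.0956] [ 0.483  -0.009   5.0515] 16.9167
0.03554609121892752 [-0.58    0.0573 -0.0988] [0.5938 0.0317 0.0945]
20.4583
```

View pics/c5.png

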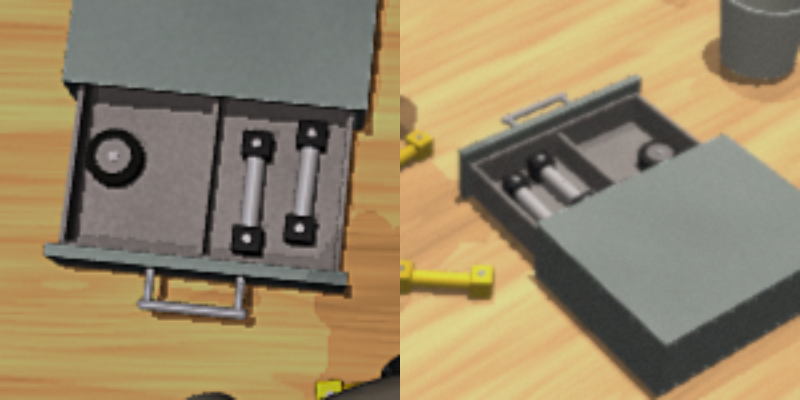

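The strut lies beside the stored one, parallel to it. A quick numeric check of flatness, drawer and stored strut, then I'll hand in.

```bash
python3 - <<'E'
from h import *
d1=np.load("top1.npy");d3=np.load("top3.npy")
for n,x,y in(("new far",258,143),("new near",247,238)):
    u,v=170+x*.375,140+y*.375
    w=[world("top",d3,u+i,v+j)[2] for i in(-1,0,1) for j in(-1,0,1)]; print(n,np.median(w),world("top",d3,u,v,.053))
a=cv2.imread("pics/top1.png",0).astype(np.float32);b=cv2.imread("pics/top3.png",0).astype(np.float32)
for n,(u0,u1,v0,v1) in dict(handle=(222,264,240,258),stored=(278,296,182,234),wheel=(200,228,184,214)).items():
    print(n,cv2.phaseCorrelate(a[v0:v1,u0:u1].copy(),b[v0:v1,u0:u1].copy()))
job.job_done()
E
```

```text
new far 0.05305467635407357 [0.6489 0.0252 0.053 ]
new near 0.05263936069303532 [0.5398 0.0344 0.053 ]
handle ((0.5094969737476625, -0.0015639927687285393), 0.9702136286982783)
stored ((-0.01722392606991896, -0.08328400307303596), 0.9911654672504943)
wheel ((-0.05331640314351915, -0.10353453036219307), 1.0135013172361587)
the job is handed in; nothing more can be done
```

The job is handed in at about 20 s of the 53 s allowed. The drawer is out to its stop, and the loose strut lies flat and parallel beside the stored one. The camera shows the stored strut and the wheel unmoved.

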